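# Set and lock the paper stop of a trimmer

## Robot

A 7-joint arm with a two-finger parallel gripper is mounted at the origin on a cart in front of the work surface, level with it; the furniture and walls round the work are solid. World frame = base frame: x ahead of the robot, y to its left, z up, the work surface at z = 0. Lengths are in m, angles in rad, forces in N, time in s.
With the tool pointing down it reaches from about 0.4 to 0.9 m from the base axis. Payload 5.5 kg.
Tool frame: the origin (TCP) lies midway between the tips of the shut fingers; the grasp point (between the pads) lies 19 mm behind it; z points along the fingers, y is the line along which they close (so a half turn about z gives the same grasp; the last joint's range is limited). The gripper opens to 85 mm and grips with 20 to 120 N. Pads are 22 mm wide; open, the fingers measure 114 mm over their backs; the gripper's body (76 mm by 85 mm) begins 54 mm behind the grasp point. The pads swing forward as they close: fully open they stand 13 mm farther back than shut.
Start: joints at [0.263, 0.501, -0.427, 1.55, 0.221, 1.138, -0.21], TCP at [0.65, 0, 0.231] pointing down, gripper open.
Joint ranges: [-2.88, 2.88], [-0.31, 2.03], [-1.54, 1.56], [0.2, 2.42], [-1.41, 4.55], [0.19, 2.02], [-2.57, 2.57]. Speed limits (rad/s): [2.57, 2.57, 3.14, 3.14, 3.14, 3.14, 3.14].

## Interface

Orientations are given as a unit quaternion [w, x, y, z].
In Python, from rig import arm gives the robot as it stands. The module is installed in compiled form; this text tells all that it offers.
- The arm moves only by the tool carry_out, never from a script. Its argument "rows" is a list of rows, each an object with "translation": the shift along the tool's x, y, z scaled (see below), a list of three; "angular": the turn, a rotation vector about the tool's x, y, z scaled (see below), a list of three; "gripper": the opening, from -1 (shut) to 1 (fully open). In form: [{"translation": [x, y, z], "angular": [ax, ay, az], "gripper": gripper}, ...]. A call has 1 to 5 rows; each row is the pose to reach, as a shift and turn from the pose commanded when the call began, along the tool's axes at that moment; what a row does not reach only later rows make up. The controller multiplies each number of a shift by 0.2 m and each number of a turn by 90 degrees. A row lasts 1/8 s, in which the tool goes at most 62.5 mm and 10.7 degrees, less where a joint would pass 70% of its speed; a pose out of reach is approached as far as the arm can. A call with a number of a shift or a turn outside -1 to 1 is refused whole. A call with a gripper value outside its range is refused whole. The fingers move at their own pace and stop on an object; "newtons" is the grip in N (left out, the last holds). Time passes only in rows, so rows that repeat a pose let the fingers close. It gives the time, the measured TCP pose, the force, the opening and the grip force at its end, in the units of the state.
- arm.observe(): the state, without advancing time (a new reading comes with each control period).
- arm.grab_frame(name): name is "scene" or "side" or "wrist"; returns the picture (400x640x3 uint8, red, green, blue); there is no depth.
- arm.camera_model(name): a dict with "vfov" (degrees; the focal length in pixels is half the picture's height over the tangent of half this angle, whatever the lens; pixels are square), "cx", "cy" (the principal point, pixels), "xyz" and "rotation" of the camera in the world; the wrist camera has in their place "mount" (4x4, takes a point from camera to tool coordinates, whose origin is the TCP and whose axes are the flange's). Camera axes: x right, y up, looking along -z (the intrinsics and any distortion apply to the point x, -y, -z); pixel columns grow to the right and rows downward; lengths in m; the calibration is good to about 2 mm. A picture is of the moment at which its call begins: read the wrist's pose just before it. camera_model takes no time and is no camera call.
- arm.hand_in(): hands the job in; it is judged then, once.
The state is a dict: "t": time; "joints": joint angles; "joint_velocities": joint speeds; "joint_efforts": joint torques, N m; "position": TCP position; "tcp_rot": TCP orientation; "contact_force": force on the tool from outside, world axes, zero at the start; "torque": the same for the moment, N m; "finger_gap": finger opening in m; "finger_force": force on a finger pad.
Only numpy, scipy, OpenCV 4.12 (cv2) and the standard library are available. Lean on these libraries where they do the work, as an engineer would, in place of code of your own. Each camera call takes 0.05 s, during which the arm holds its last target. There are 200 camera calls.

## Task

Get the paper trimmer ready for its next cut: push the black stop bar away from you until it is fully against the paper stack, then tighten the loose wing nut behind it by stroking its wings round clockwise (seen from above) with a fingertip until it is fully down and snug. Only push with the fingers, gently: pinch, lift or carry nothing, and leave the stationery that lies about where it is.

Things in the scene. Friction and masses are not known exactly. Their poses are not given: they have to be found in the camera images.
- trimmer: Fixed paper trimmer: grey board 270 (x) x 220 (y) x 12 mm on the desk. Origin: centre of its underside; x points away from the robot to the cutter rail (yaw within 0.25 rad of the world's), y left, z up. Rail at the far edge up to z = 54 mm. A fixed paper stack covers x 1 to 105, y -95 to +39 mm, top z = 33 mm. Small loose things lie left of y = +50 mm.
- fence (a point): Top of the near end of the trimmer's fixed upright aluminium side fence, z = 53 mm, same axes as the trimmer. The fence is 6 mm thick and runs 232 mm along the board's x from here. Its inner face is 34 mm to the right (-y) of the wing nut's axis, so a finger cannot go round the nut on that side; left, near and far sides are open once the stop bar is pushed away.
- nut_axis (a point): Fixed point on the wing nut's vertical axis, z = 35 mm, same axes as the trimmer. Steel nut: hub 20 mm across, two opposite upright wings in one plane through the axis, 5 mm thick, reaching 30 mm out; when tight they span z = 21 to 43 mm (up to 5.5 mm higher when loose). A 9 mm stud sticks up to z = 56 mm. Below: the stop's flat tongue (top z = 16 mm) and a 24 mm washer (top z = 18 mm when tight).
- wing_tip (a point): Point near the outer end of one of the two equal wings of the nut, 25 mm from the axis, 9 mm below the wing's top. The direction from nut_axis to it gives that wing's angle; the other wing points the opposite way. It turns and sinks with the nut.
- wing_nut (a joint): Turn of the wing nut in rad, growing clockwise seen from above: 0 = wings along the board's x, 7.854 (1.25 turns) = fully tight at a hard stop, wings along the board's y. Starts between 0 and 2.4, stays where it is left, sinks 0.7 mm per rad. Turning takes about 0.015 N m (under 1 N at a wing).
- paper_stop (a joint): Travel of the black stop bar in m: 0 = drawn back towards the robot, 0.030 = against the paper stack (hard stop). It starts between 0 and 0.008. It slides along the board's +x with about 2.5 N of friction and stays where it is left.
- stop_push (a point): Point on the near (-x) face of the black stop bar, good for pushing, 30 mm above the desk. The bar is 12 mm thick, stands from z = 13 to 46 mm, and reaches 44 mm to the left and 78 mm to the right of this point along the board's y; same axes as the trimmer. It moves with the bar.
- sharpener: Bystander: metal pencil sharpener 26x15x14 mm, loose, on the trimmer board; origin at the centre of its underside. Leave it where it is.
- bulldog_clip: Bystander: black foldback clip 33x41x22 mm, loose, on the trimmer board; origin at the centre of its underside. Leave it where it is.
- stapler: Bystander: black desk stapler 144x39x54 mm, loose, right of the trimmer; origin at the centre of its underside. Leave it where it is.
- mug: Bystander: white mug 92x127x95 mm, loose, right of the trimmer; origin at the centre of its underside. Leave it where it is.
- eraser: Bystander: eraser 20x44x12 mm, loose, left of the trimmer; origin at the centre of its underside. Leave it where it is.
- usb_stick: Bystander: memory stick 17x38x9 mm, loose, left of the trimmer; origin at the centre of its underside. Leave it where it is.

How it is judged:
On the way, in this order (a step that is already met when the one before it is completed fails the run):
1. the stop bar is against the paper stack (value of joint paper_stop above 0.0265 m), for 0.2 s.
2. the wing nut is turned fully down (value of joint wing_nut above 7.6 rad and value of joint paper_stop above 0.0265 m), for 0.2 s.
At the end, for the whole second after the job is handed in: The stop bar is within 3.5 mm of fully home against the paper, the wing nut is within 0.25 rad of fully tight and no longer turning, and every loose thing is within 25 mm of where it lay (all of step 2 and velocity of joint wing_nut below 0.05 rad/s and distance of each of sharpener, bulldog_clip, stapler, mug, eraser, usb_stick from where it was at the start of the episode below 0.025 m); the robot touches nothing.
It fails at once if the wing nut is pinched or forced (more than 35 N between it and the fingers) (contact force between wing_nut and the fingers above 35 N).
It fails at once if a bystander is pushed away, lifted or carried (distance of any of sharpener, bulldog_clip, stapler, mug, eraser, usb_stick from where it was at the start of the episode above 0.025 m).
It also fails if it takes over 64 s, if anything falls off the work surface, if the arm or the gripper's body presses on something with over 40 N, if the wrist force passes 120 N, or if a joint passes its speed limit or range.

## Working session

There is one attempt and no reset: what is moved stays moved. The work goes in short steps, Python scripts to look and compute and a tool call to move; the robot and the scene stay as the last step left them, time stands still between calls to the robot, and variables do not carry over. Pictures are saved under pics/ and viewed, at most 10 in all, crops included, and the job is handed in when it is done.

Besides the shell and the picture viewer there is one more tool, called after "Emit:" by a JSON object that holds its "method" and its "body". carry_out: Moves the arm, as the interface text tells. Its arguments: {"type":"object","properties":{"rows":{"type":"array","items":{"type":"object","properties":{"translation":{"type":"array","items":{"type":"number"}},"angular":{"type":"array","items":{"type":"number"}},"gripper":{"type":"number"}}}},"newtons":{"type":"number"}},"required":["rows"]}

```bash
mkdir -p pics; python3 - <<'E'
from rig import arm
import cv2
for n in ["scene","side","wrist"]:
    s=arm.observe()
    im=arm.grab_frame(n); cv2.imwrite(f"pics/{n}0.png",im[:,:,::-1]); print(n,arm.camera_model(n))
print(s)
E
```

```text
scene {'vfov': 46.887197466707704, 'cx': 324.78970997834637, 'cy': 199.41392494746117, 'xyz': array([0.23001867, 0.49379132, 0.56247444]), 'rotation': array([-0.23758807, -0.11590537,  0.44847628,  0.85380729])}
side {'vfov': 51.97735305958193, 'cx': 323.958038519509, 'cy': 202.34188971781276, 'xyz': array([ 0.51455096, -0.98752049,  0.44477783]), 'rotation': array([ 0.83361907,  0.55158316, -0.02106167, -0.01979064])}
wrist {'vfov': 65.6164668052383, 'cx': 312.71943594948516, 'cy': 198.22184844097228, 'mount': array([[-4.08255021e-04,  9.46145054e-01,  3.23742752e-01,
         8.45905018e-02],
       [ 9.99999775e-01,  5.58315116e-04, -3.70640441e-04,
        -3.19810224e-04],
       [-5.31430092e-04,  3.23742528e-01, -9.46145070e-01,
        -1.43676940e-01],
       [ 0.00000000e+00,  0.00000000e+00,  0.00000000e+00,
         1.00000000e+00]])}
{'t': 0.1, 'joints': array([ 0.2631571 ,  0.50174917, -0.42678155,  1.55134904,  0.22078934,
        1.13832665, -0.21028976]), 'joint_velocities': array([ 0.0006553 , -0.00357489, -0.00076322, -0.00353806, -0.00044669,
        0.00043136, -0.00042999]), 'joint_efforts': array([-1.10183889e-02, -5.70813632e+01, -5.83865225e+00, -2.81749392e+01,
        1.04482990e-02,  5.56539730e-03, -2.82506340e-05]), 'position': array([ 6.49363438e-01, -2.60756584e-05,  2.30362381e-01]), 'tcp_rot': array([-6.48473013e-04,  7.07079999e-01,  7.07133000e-01, -6.12222762e-04]), 'contact_force': array([-0.15825725, -0.11499938, -0.02422553]), 'torque': array([ 0.03828941,  0.02131052, -0.03736509]), 'finger_force': 0.0, 'finger_gap': 0.08515004393054536}
```

View pics/scene0.png

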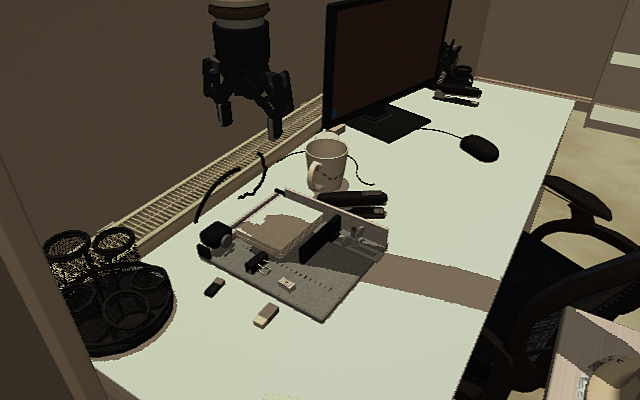

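View pics/wrist0.png

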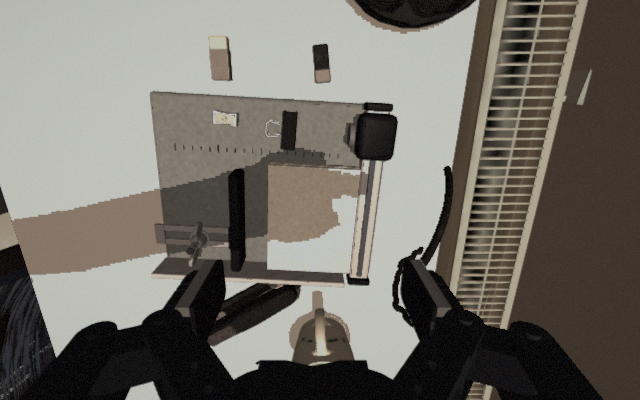

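View pics/side0.png

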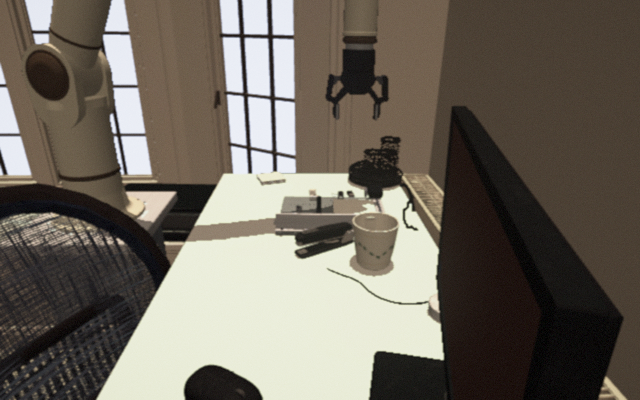

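The wrist picture shows the board (near-left corner at 152,93; far-left at about 372,104). The black stop bar is at x≈230-244, y 170-270. The nut is at about (197,242), with the fence end at about (152,276). Next I'll convert these to positions and zoom in on the nut.

```bash
cat > h.py <<'E'
import numpy as np, cv2
from scipy.spatial.transform import Rotation as R
from rig import arm
def cam(name,s=None):
    m=arm.camera_model(name); f=200/np.tan(np.radians(m['vfov'])/2)
    if name=='wrist':
        T=np.eye(4); T[:3,:3]=R.from_quat(np.roll(s['tcp_rot'],-1)).as_matrix(); T[:3,3]=s['position']
        T=T@m['mount']
    else:
        T=np.eye(4); T[:3,:3]=R.from_quat(np.roll(m['rotation'],-1)).as_matrix(); T[:3,3]=m['xyz']
    return T,f,m['cx'],m['cy']
def ray(c,u,v,z):
    T,f,cx,cy=c; d=T[:3,:3]@[(u-cx)/f,-(v-cy)/f,-1]; o=T[:3,3]
    return o+d*(z-o[2])/d[2]
def proj(c,p):
    T,f,cx,cy=c; q=T[:3,:3].T@(np.asarray(p)-T[:3,3]); return cx+f*q[0]/-q[2], cy-f*q[1]/-q[2]
E
python3 - <<'E'
from h import *
s=arm.observe(); c=cam('wrist',s)
for n,u,v,z in [('NL',152,93,.012),('FL',366,104,.012),('nearR',160,230,.012),('stopL',237,169,.046),('stopR',237,270,.046),('stopnear',230,220,.046),('nut',197,242,.035),('fence',153,276,.053),('fencefar',345,285,.053)]:
    print(n,ray(c,u,v,z).round(4))
im=cv2.imread('pics/wrist0.png')[85:300,140:390]
cv2.imwrite('pics/w0c.png',cv2.resize(im,None,fx=2.75,fy=2.75,interpolation=cv2.INTER_CUBIC))
E
```

```text
NL [0.4712 0.0836 0.012 ]
FL [0.7085 0.0719 0.012 ]
nearR [ 0.4536 -0.0823  0.012 ]
stopL [0.567  0.0057 0.046 ]
stopR [ 0.557  -0.1199  0.046 ]
stopnear [ 0.5542 -0.0541  0.046 ]
nut [ 0.5084 -0.0877  0.035 ]
fence [ 0.4577 -0.1238  0.053 ]
fencefar [ 0.688  -0.1363  0.053 ]
```

View pics/w0c.png

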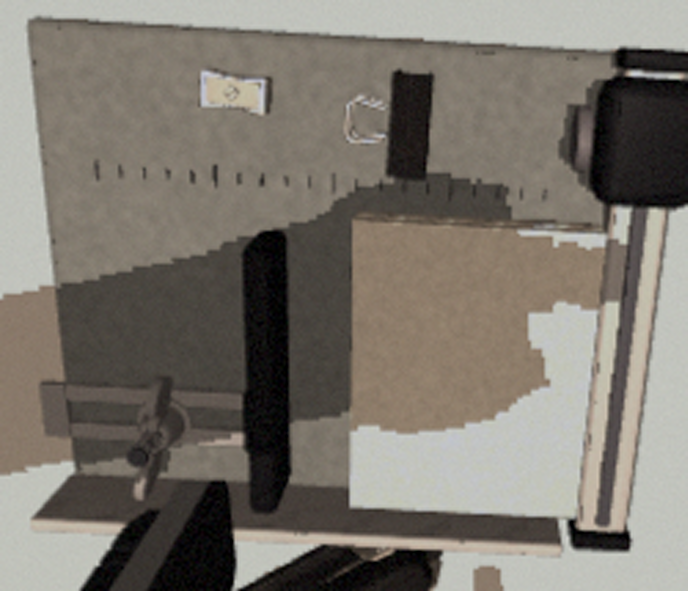

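The crop shows the stud top at crop (138,455). The wing tops run from crop (163,380) to (142,492). The fence top is the light strip at the bottom.

```bash
python3 - <<'E'
from h import *
s=arm.observe(); c=cam('wrist',s)
g=lambda n,u,v,z: print(n,ray(c,140+u/2.75,85+v/2.75,z).round(4))
g('stud',138,455,.056); g('hubbase',168,418,.022)
g('wA',163,380,.0475); g('wB',142,492,.0475)
g('fin',33,518,.053);g('fout',33,530,.053);g('foutfar',560,550,.053)
g('stopNL',245,240,.046);g('stopNR',250,500,.046);g('stopR',265,510,.046)
g('paperNL',352,216,.033);g('paperNR',350,507,.033);g('NL',30,18,.012);g('clipB',408,178,.02);g('sharp',235,105,.014)
E
```

```text
stud [ 0.508  -0.0878  0.056 ]
hubbase [ 0.509  -0.0873  0.022 ]
wA [ 0.5191 -0.0574  0.0475]
wB [ 0.5036 -0.1105  0.0475]
fin [ 0.4571 -0.1201  0.053 ]
fout [ 0.4561 -0.1262  0.053 ]
foutfar [ 0.6864 -0.1363  0.053 ]
stopNL [0.5581 0.0021 0.046 ]
stopNR [ 0.55   -0.1154  0.046 ]
stopR [ 0.5562 -0.1205  0.046 ]
paperNL [0.5989 0.0089 0.033 ]
paperNR [ 0.5916 -0.127   0.033 ]
NL [0.4703 0.0852 0.012 ]
clipB [0.6211 0.0221 0.02  ]
sharp [0.5501 0.0512 0.014 ]
```

Emit:
{"method": "carry_out", "body": {"rows": [{"translation":[-0.06,-0.2,0.1],"angular":[0,0,0],"gripper":-1},{"translation":[-0.12,-0.4,0.3],"angular":[0,0,0],"gripper":-1},{"translation":[-0.175,-0.625,0.5],"angular":[0,0,0],"gripper":-1},{"translation":[-0.175,-0.625,0.6],"angular":[0,0,0],"gripper":-1},{"translation":[-0.175,-0.625,0.6],"angular":[0,0,0],"gripper":-1}]}}

```text
t: 0.78
position: [0.5233, -0.0351, 0.1099]
tcp_rot: [-0.001, 0.707, 0.707, -0.001]
contact_force: [1.1, 0.6, 0.3]
finger_gap: -0.0002
finger_force: 0.0
```

```bash
python3 - <<'E'
from h import *
s=arm.observe(); im=arm.grab_frame('wrist'); cv2.imwrite('pics/w1.png',im[:,:,::-1]); print(s['position'],s['tcp_rot'],s['finger_gap'])
c=cam('wrist',s)
for p in [(.5085,-.0877,.056),(.556,-.035,.046),(.457,-.123,.053),s['position']]: print(np.round(proj(c,p),1))
E
```

```text
[ 0.52333614 -0.03513394  0.10992543] [-0.00133781  0.70719522  0.70701626 -0.001065  ] -0.0001572658460155829
[293.5 286.5]
[358.7 215.9]
[229.6 322.2]
[313.2 261.9]
```

View pics/w1.png

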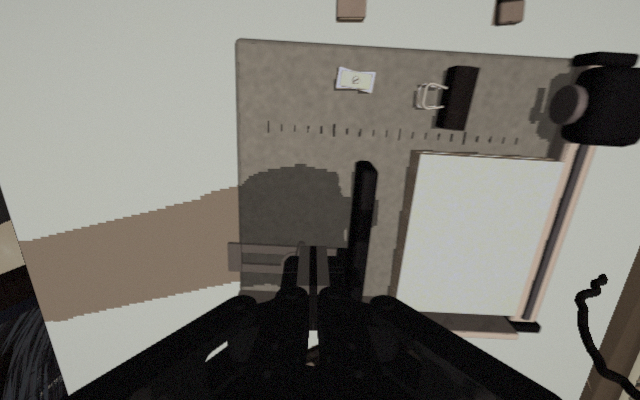

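The bar's near edge is at u≈355 and the finger pair spans u 298-330, which matches the estimate. Next I'll descend and push.

Emit:
{"method": "carry_out", "body": {"rows": [{"translation":[0,0,0.2],"angular":[0,0,0],"gripper":-1},{"translation":[0,0,0.4],"angular":[0,0,0],"gripper":-1},{"translation":[0,0,0.4],"angular":[0,0,0],"gripper":-1},{"translation":[0,0.05,0.4],"angular":[0,0,0],"gripper":-1},{"translation":[0,0.08,0.4],"angular":[0,0,0],"gripper":-1}]}}

```text
t: 1.45
position: [0.5432, -0.0349, 0.0333]
tcp_rot: [0.001, 0.707, 0.707, 0.001]
contact_force: [-2.7, -0.0, 2.1]
finger_gap: -0.0
finger_force: 1.4
```

Emit:
{"method": "carry_out", "body": {"rows": [{"translation":[0,0.03,0],"angular":[0,0,0],"gripper":-1},{"translation":[0,0.06,0],"angular":[0,0,0],"gripper":-1},{"translation":[0,0.09,0],"angular":[0,0,0],"gripper":-1},{"translation":[0,0.11,0],"angular":[0,0,0],"gripper":-1},{"translation":[0,0.12,0],"angular":[0,0,0],"gripper":-1}]}}

```text
t: 2.08
position: [0.5652, -0.0352, 0.0312]
tcp_rot: [-0.0, 0.707, 0.707, -0.0]
contact_force: [-2.3, -0.3, 2.0]
finger_gap: -0.0003
finger_force: 1.3
```

Emit:
{"method": "carry_out", "body": {"rows": [{"translation":[0,0.015,0],"angular":[0,0,0],"gripper":-1},{"translation":[0,0.03,0],"angular":[0,0,0],"gripper":-1},{"translation":[0,0.04,0],"angular":[0,0,0],"gripper":-1}]}}

```text
t: 2.45
position: [0.57, -0.0351, 0.0306]
tcp_rot: [-0.002, 0.707, 0.707, -0.002]
contact_force: [-11.5, -0.7, 7.1]
finger_gap: -0.0
finger_force: 5.8
```

Emit:
{"method": "carry_out", "body": {"rows": [{"translation":[0,0,0],"angular":[0,0,0],"gripper":-1},{"translation":[0,-0.06,0],"angular":[0,0,0],"gripper":-1},{"translation":[0,-0.08,-0.21],"angular":[0,0,0],"gripper":-1},{"translation":[-0.1,-0.26,-0.21],"angular":[0,0,0],"gripper":-1},{"translation":[-0.195,-0.445,-0.21],"angular":[0,0,0],"gripper":-1}]}}

```text
t: 3.08
position: [0.4849, -0.0739, 0.0743]
tcp_rot: [0.002, 0.707, 0.708, 0.002]
contact_force: [-0.6, -0.4, -0.2]
finger_gap: 0.0003
finger_force: 0.0
```

```bash
python3 - <<'E'
from h import *
s=arm.observe(); im=arm.grab_frame('wrist'); 
a=im; b=arm.grab_frame('scene')[180:330,190:400]
b=cv2.resize(b,(560,400),interpolation=cv2.INTER_CUBIC)
a=cv2.resize(a,(640,400)); cv2.imwrite('pics/w2.png',a[:,:,::-1]); cv2.imwrite('pics/s2.png',b[:,:,::-1]); print(s['position'])
# stroke waypoints
import numpy as np
for ph in range(210,-11,-15):
    p=.5085+.028*np.cos(np.radians(ph)),-.0877+.028*np.sin(np.radians(ph)); print(ph,np.round(p,4))
E
```

```text
[ 0.48493419 -0.0739438   0.07429927]
210 [ 0.4843 -0.1017]
195 [ 0.4815 -0.0949]
180 [ 0.4805 -0.0877]
165 [ 0.4815 -0.0805]
150 [ 0.4843 -0.0737]
135 [ 0.4887 -0.0679]
120 [ 0.4945 -0.0635]
105 [ 0.5013 -0.0607]
90 [ 0.5085 -0.0597]
75 [ 0.5157 -0.0607]
60 [ 0.5225 -0.0635]
45 [ 0.5283 -0.0679]
30 [ 0.5327 -0.0737]
15 [ 0.5355 -0.0805]
0 [ 0.5365 -0.0877]
```

View pics/s2.png

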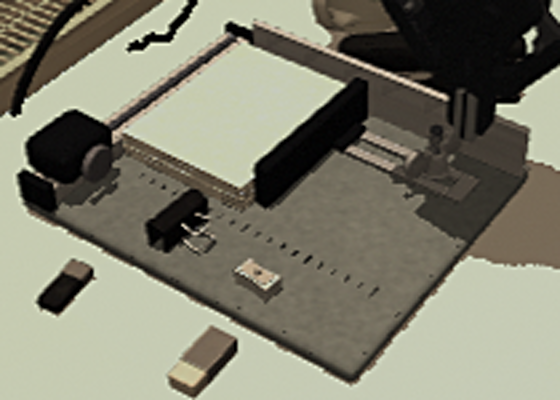

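The bar is against the paper and the finger is hovering near-left of the nut. Starting stroke 1.

Emit:
{"method": "carry_out", "body": {"rows": [{"translation":[0,0,0.21],"angular":[0,0,0],"gripper":-1},{"translation":[0,0,0.21],"angular":[0,0,0],"gripper":-1},{"translation":[0.03,0.024,0.21],"angular":[0,0,0],"gripper":-1},{"translation":[0.052,0.052,0.21],"angular":[0,0,0],"gripper":-1},{"translation":[0.065,0.086,0.21],"angular":[0,0,0],"gripper":-1}]}}

```text
t: 3.8
position: [0.5022, -0.0603, 0.0322]
tcp_rot: [0.0, 0.707, 0.707, 0.0]
contact_force: [-0.6, -1.1, -0.2]
finger_gap: 0.0001
finger_force: 0.4
```

Emit:
{"method": "carry_out", "body": {"rows": [{"translation":[0.006,0.037,0],"angular":[0,0,0],"gripper":-1},{"translation":[0.002,0.073,0],"angular":[0,0,0],"gripper":-1},{"translation":[-0.012,0.107,0],"angular":[0,0,0],"gripper":-1},{"translation":[-0.035,0.136,0],"angular":[0,0,0],"gripper":-1},{"translation":[-0.064,0.158,0],"angular":[0,0,0],"gripper":-1}]}}

```text
t: 4.42
position: [0.5333, -0.0742, 0.0313]
tcp_rot: [0.0, 0.707, 0.707, 0.0]
contact_force: [-0.5, 0.8, 1.0]
finger_gap: 0.0002
finger_force: 0.3
```

Emit:
{"method": "carry_out", "body": {"rows": [{"translation":[-0.034,0.014,0],"angular":[0,0,0],"gripper":-1},{"translation":[-0.06,0.018,0],"angular":[0,0,0],"gripper":-1},{"translation":[-0.06,0.018,0],"angular":[0,0,0],"gripper":-1}]}}

```text
t: 4.8
position: [0.5365, -0.0867, 0.0313]
tcp_rot: [0.0, 0.708, 0.707, -0.0]
contact_force: [0.9, -0.6, 0.5]
finger_gap: 0.0001
finger_force: 0.0
```

```bash
python3 - <<'E'
from h import *
s=arm.observe(); print(s['position'],s['contact_force'])
b=arm.grab_frame('scene')[190:280,310:400]; b=cv2.resize(b,(540,540),interpolation=cv2.INTER_CUBIC)
cv2.imwrite('pics/s3.png',b[:,:,::-1])
E
```

```text
[ 0.53645447 -0.08673871  0.03132813] [ 0.86056758 -0.61320984  0.47121159]
```

View pics/s3.png

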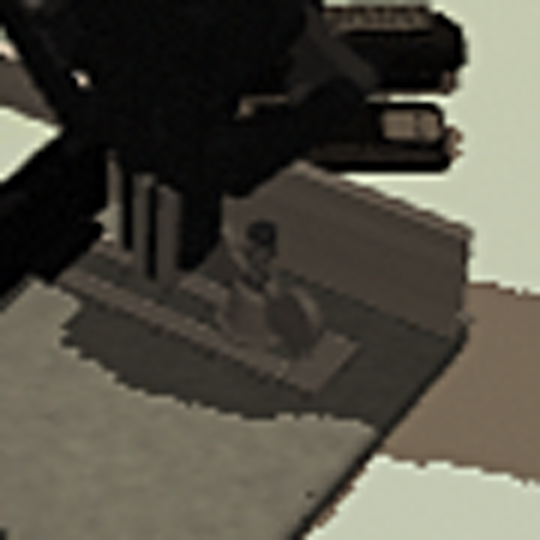

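The near wing now points near-left, at crop (305,320), as planned. I'll estimate its angle.

```bash
python3 - <<'E'
from h import *
c=cam('scene')
for a in range(100,181,10):
    q=[np.array(proj(c,(.5085+r*np.cos(np.radians(a)),-.0877+r*np.sin(np.radians(a)),z))) for r,z in((.03,.045),(.03,.026))]
    print(a,[((x-[310,190])*6).round(0).tolist() for x in q])
print((np.array(proj(c,(.5085,-.0877,.056)))-[310,190])*6)
E
```

```text
100 [[221.0, 315.0], [219.0, 365.0]]
110 [[239.0, 318.0], [236.0, 368.0]]
120 [[257.0, 320.0], [254.0, 369.0]]
130 [[275.0, 319.0], [272.0, 369.0]]
140 [[292.0, 316.0], [289.0, 366.0]]
150 [[308.0, 312.0], [305.0, 361.0]]
160 [[323.0, 305.0], [319.0, 355.0]]
170 [[335.0, 297.0], [330.0, 347.0]]
180 [[344.0, 288.0], [340.0, 338.0]]
[255.132694   225.19271567]
```

Emit:
{"method": "carry_out", "body": {"rows": [{"translation":[0.02,0,-0.21],"angular":[0,0,0],"gripper":-1},{"translation":[0.02,0,-0.22],"angular":[0,0,0],"gripper":-1},{"translation":[-0.03,-0.13,-0.22],"angular":[0,0,0],"gripper":-1},{"translation":[-0.08,-0.26,-0.22],"angular":[0,0,0],"gripper":-1},{"translation":[-0.08,-0.26,-0.22],"angular":[0,0,0],"gripper":-1}]}}

```text
t: 5.48
position: [0.4817, -0.1029, 0.0746]
tcp_rot: [-0.001, 0.708, 0.706, -0.001]
contact_force: [0.1, -0.2, -0.7]
finger_gap: -0.0001
finger_force: 0.0
```

Emit:
{"method": "carry_out", "body": {"rows": [{"translation":[0,0,0.1],"angular":[0,0,0],"gripper":-1},{"translation":[0,0,0.22],"angular":[0,0,0],"gripper":-1},{"translation":[0,0,0.22],"angular":[0,0,0],"gripper":-1},{"translation":[0.034,-0.014,0.22],"angular":[0,0,0],"gripper":-1},{"translation":[0.07,-0.019,0.22],"angular":[0,0,0],"gripper":-1}]}}

```text
t: 6.1
position: [0.4812, -0.0876, 0.0321]
tcp_rot: [0.001, 0.707, 0.707, 0.0]
contact_force: [0.3, -1.6, -0.1]
finger_gap: -0.0001
finger_force: 0.7
```

Emit:
{"method": "carry_out", "body": {"rows": [{"translation":[0.036,0.005,0],"angular":[0,0,0],"gripper":-1},{"translation":[0.07,0.019,0],"angular":[0,0,0],"gripper":-1},{"translation":[0.099,0.041,0],"angular":[0,0,0],"gripper":-1},{"translation":[0.121,0.07,0],"angular":[0,0,0],"gripper":-1},{"translation":[0.135,0.104,0],"angular":[0,0,0],"gripper":-1}]}}

```text
t: 6.72
position: [0.5016, -0.0603, 0.0312]
tcp_rot: [-0.0, 0.707, 0.707, -0.0]
contact_force: [-2.0, 0.5, 0.0]
finger_gap: 0.0001
finger_force: 0.4
```

Emit:
{"method": "carry_out", "body": {"rows": [{"translation":[0.006,0.037,0],"angular":[0,0,0],"gripper":-1},{"translation":[0.002,0.073,0],"angular":[0,0,0],"gripper":-1},{"translation":[-0.012,0.107,0],"angular":[0,0,0],"gripper":-1},{"translation":[-0.035,0.136,0],"angular":[0,0,0],"gripper":-1},{"translation":[-0.064,0.158,0],"angular":[0,0,0],"gripper":-1}]}}

```text
t: 7.35
position: [0.5336, -0.074, 0.0313]
tcp_rot: [0.0, 0.707, 0.707, 0.0]
contact_force: [-0.5, 1.1, -0.1]
finger_gap: 0.0004
finger_force: 0.3
```

Emit:
{"method": "carry_out", "body": {"rows": [{"translation":[-0.034,0.014,0],"angular":[0,0,0],"gripper":-1},{"translation":[-0.06,0.018,0],"angular":[0,0,0],"gripper":-1},{"translation":[-0.06,0.018,0],"angular":[0,0,0],"gripper":-1}]}}

```text
t: 7.72
position: [0.5366, -0.0865, 0.0313]
tcp_rot: [0.0, 0.708, 0.707, -0.0]
contact_force: [0.4, -0.6, 1.0]
finger_gap: 0.0004
finger_force: 0.0
```

```bash
python3 - <<'E'
from h import *
s=arm.observe(); print(s['position'],s['contact_force'])
b=arm.grab_frame('scene')[190:280,310:400]; b=cv2.resize(b,(540,540),interpolation=cv2.INTER_CUBIC)
cv2.imwrite('pics/s4.png',b[:,:,::-1])
E
```

```text
[ 0.53663008 -0.08653828  0.03132666] [ 0.39223281 -0.58725877  1.01341987]
```

View pics/s4.png

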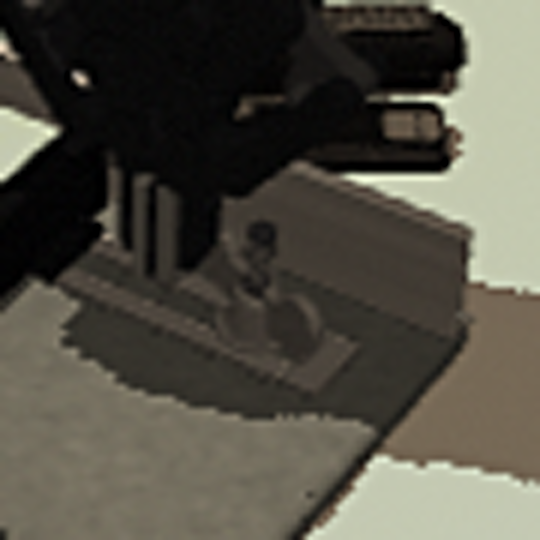

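The nut is lower and back in the same orientation, about half a turn further on. Next is the final stroke, which is slow near the end.

Emit:
{"method": "carry_out", "body": {"rows": [{"translation":[0.02,0,-0.21],"angular":[0,0,0],"gripper":-1},{"translation":[0.02,0,-0.22],"angular":[0,0,0],"gripper":-1},{"translation":[-0.03,-0.13,-0.22],"angular":[0,0,0],"gripper":-1},{"translation":[-0.08,-0.26,-0.22],"angular":[0,0,0],"gripper":-1},{"translation":[-0.08,-0.26,-0.22],"angular":[0,0,0],"gripper":-1}]}}

```text
t: 8.4
position: [0.4819, -0.1027, 0.0746]
tcp_rot: [-0.001, 0.708, 0.706, -0.001]
contact_force: [0.1, 0.1, 0.3]
finger_gap: -0.0003
finger_force: 0.0
```

Emit:
{"method": "carry_out", "body": {"rows": [{"translation":[0,0,0.1],"angular":[0,0,0],"gripper":-1},{"translation":[0,0,0.22],"angular":[0,0,0],"gripper":-1},{"translation":[0,0,0.22],"angular":[0,0,0],"gripper":-1},{"translation":[0.034,-0.014,0.22],"angular":[0,0,0],"gripper":-1},{"translation":[0.07,-0.019,0.22],"angular":[0,0,0],"gripper":-1}]}}

```text
t: 9.02
position: [0.4814, -0.0874, 0.0321]
tcp_rot: [0.001, 0.707, 0.707, 0.0]
contact_force: [0.2, -2.1, 0.3]
finger_gap: -0.0005
finger_force: 0.8
```

Emit:
{"method": "carry_out", "body": {"rows": [{"translation":[0.036,0.005,0],"angular":[0,0,0],"gripper":-1},{"translation":[0.07,0.019,0],"angular":[0,0,0],"gripper":-1},{"translation":[0.099,0.035,0],"angular":[0,0,0],"gripper":-1},{"translation":[0.105,0.045,0],"angular":[0,0,0],"gripper":-1},{"translation":[0.105,0.05,0],"angular":[0,0,0],"gripper":-1}]}}

```text
t: 9.65
position: [0.4909, -0.0662, 0.0312]
tcp_rot: [-0.0, 0.707, 0.707, 0.0]
contact_force: [0.4, 0.7, -0.3]
finger_gap: -0.0006
finger_force: 0.4
```

Now creep in +x in 1 mm steps.

Emit:
{"method": "carry_out", "body": {"rows": [{"translation":[0,0.006,0],"angular":[0,0,0],"gripper":-1},{"translation":[0,0.012,0],"angular":[0,0,0],"gripper":-1},{"translation":[0,0.012,0],"angular":[0,0,0],"gripper":-1}]}}

```text
t: 10.02
position: [0.4926, -0.0666, 0.0311]
tcp_rot: [-0.0, 0.707, 0.707, -0.0]
contact_force: [-2.2, 0.6, 0.5]
finger_gap: 0.0002
finger_force: 1.1
```

Emit:
{"method": "carry_out", "body": {"rows": [{"translation":[0,0.006,0],"angular":[0,0,0],"gripper":-1},{"translation":[0,0.012,0],"angular":[0,0,0],"gripper":-1},{"translation":[0,0.012,0],"angular":[0,0,0],"gripper":-1}]}}

```text
t: 10.4
position: [0.4932, -0.0665, 0.0308]
tcp_rot: [-0.002, 0.707, 0.707, -0.002]
contact_force: [-6.8, 1.2, 3.8]
finger_gap: 0.0001
finger_force: 3.7
```

The force has climbed, so the nut is at its hard stop. Hold, back off, lift and check.

Emit:
{"method": "carry_out", "body": {"rows": [{"translation":[0,0.004,0],"angular":[0,0,0],"gripper":-1},{"translation":[0,0.004,0],"angular":[0,0,0],"gripper":-1},{"translation":[0,-0.05,0],"angular":[0,0,0],"gripper":-1},{"translation":[0,-0.09,-0.1],"angular":[0,0,0],"gripper":-1},{"translation":[0,-0.09,-0.35],"angular":[0,0,0],"gripper":-1}]}}

```text
t: 11.02
position: [0.4757, -0.0667, 0.1005]
tcp_rot: [-0.001, 0.707, 0.707, -0.001]
contact_force: [0.8, -0.5, -0.4]
finger_gap: -0.0
finger_force: 0.0
```

Emit:
{"method": "carry_out", "body": {"rows": [{"translation":[-0.1,0.3,-0.3],"angular":[0,0,0],"gripper":-1},{"translation":[-0.2,0.6,-0.5],"angular":[0,0,0],"gripper":-1},{"translation":[-0.2,0.8,-0.5],"angular":[0,0,0],"gripper":-1},{"translation":[-0.2,0.8,-0.5],"angular":[0,0,0],"gripper":-1},{"translation":[-0.2,0.8,-0.5],"angular":[0,0,0],"gripper":-1}]}}

```text
t: 11.65
position: [0.6377, -0.1065, 0.2009]
tcp_rot: [-0.0, 0.707, 0.707, 0.0]
contact_force: [-1.3, -0.6, 0.3]
finger_gap: -0.0003
finger_force: 0.0
```

```bash
python3 - <<'E'
from h import *
s=arm.observe(); im=arm.grab_frame('wrist'); c=cam('wrist',s); print(s['position'],s['contact_force'])
u,v=proj(c,(.5085,-.0877,.043)); print(u,v)
u0,v0=max(0,int(u)-40),max(0,int(v)-40); a=cv2.resize(im[v0:v0+80,u0:u0+80],(400,400),interpolation=cv2.INTER_CUBIC)
b=cv2.resize(arm.grab_frame('scene')[190:280,310:400],(400,400),interpolation=cv2.INTER_CUBIC)
cv2.imwrite('pics/f.png',np.hstack([a,b])[:,:,::-1]); print(u0,v0)
y=-.055
for d in (0,.25,-.25):
  print(d,[((np.array(proj(c,(.5085+k*.03*np.cos(y+d+np.pi/2),-.0877+k*.03*np.sin(y+d+np.pi/2),.043)))-[u0,v0])*5).round() for k in (1,-1)])
E
```

```text
[ 0.63771749 -0.10651298  0.20086608] [-1.25924407 -0.61371856  0.34980818]
182.10370048117593 162.5125908015688
142 122
0 [array([188.,  49.]), array([212., 347.])]
0.25 [array([149.,  51.]), array([249., 345.])]
-0.25 [array([227.,  56.]), array([175., 341.])]
```

View pics/f.png

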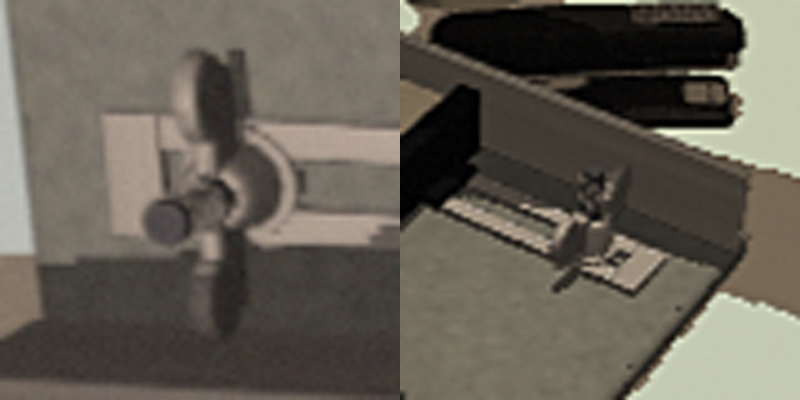

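The wings end at (195,50) and (213,340), against predictions of (188,49) and (212,347) for fully tight. The bar is home and the arm is clear.

```bash
python3 -c "
from rig import arm
print(arm.hand_in())"
```

```text
the job is handed in; nothing more can be done
None
```

I pushed the stop bar fully against the paper stack and tightened the wing nut to its hard stop; in the last picture its wings lie along the board's y. I moved no loose item, but didn't measure their positions. The job was handed in at about 12 s of the 64 s; hand-in returned no verdict.

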